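# Release the analyser and hold its lid open at the inspection mark

### The job

Press the yellow paddle of the hand switch right down to its stop to stop the carousel, while the analyser's lid is still shut, and let it spring back. Then lift the lid, which has a blue handle, until the orange pointer on the lid stands in line with the green marker on the white quadrant, so that the carousel can be inspected in the lid's mirror. Finish while still holding the lid there, since it falls shut if let go; do not shift the green marker or the other things on the bench.

Things in the scene. Friction and masses are not known exactly. Their poses are not given: they have to be found in the camera images.
- analyser: black bench analyser, fixed, 270 mm wide (y); chamber block 100 mm high from x = -75 to +155 mm, front console with screen 65 mm high from x = -170 to -75 mm. Origin on the bench at mid-width, x from its front (console) to its rear (lid hinge), z up. At +y beside the lid (y = 120 to 126 mm) stands a white quadrant arc of radius 100 mm about the lid hinge
- lid_hinge (a point): a fixed point on the lid's hinge axis, at the middle of the lid's width, 110 mm behind the analyser's origin and 108 mm above the bench. Axes as the analyser's; the hinge axis is its y
- lid_grip (a point): middle of the lid's blue handle, a round bar 14 mm thick along y, parallel to the hinge, clear for 105 mm between two posts. It lies 190 mm in front of the hinge and 24 mm above the lid's mid-plane (132 mm above the bench when shut), 50 mm in front of the lid's front edge: open the fingers about 40 mm to straddle it. Axes turn with the lid; shut, they are the analyser's.
- lid_pointer (a point): outer end of the orange pointer rod, 6 mm thick, that sticks out sideways (+y) from the lid over the quadrant, 134 mm from the hinge axis. Axes turn with the lid
- lid (a joint): angle in rad of the lid, a grey panel 140 x 210 x 12 mm, about 0.5 kg, with a mirror beneath: 0 shut (flat), grows as the handle swings up and to the rear, at most 1.4. It has no stay and falls shut when let go
- marker (a joint): angle of the green marker about the same hinge, in rad on the same scale as joint lid: the lid's pointer stands at the marker's middle when the two are equal. Between 0.4 and 1.1; stays where it is set
- marker_band (a point): centre of the green marker block on the quadrant, 112 mm from the hinge axis: 28 mm radially, 22 mm sideways, 18 mm (0.16 rad) along the arc. Axes turn with it: its own -x points radially outward from the hinge
- switch: grey hand switch, fixed to the bench, 130 mm (x) x 90 mm (y), base plate 12 mm thick, two cheeks 57 mm high at its rear. Origin at the centre of its underside; the paddle's hinge is at its rear (x = +47 mm, 48 mm above the bench), along y. It stands to the left or to the right of the analyser
- paddle_pad (a point): where to press: middle of the black rubber pad on top of the yellow paddle (100 x 70 x 8 mm), 76 mm in front of its hinge, 53 mm above the bench when up; it goes down 19 mm to the stop. Axes turn with the paddle
- paddle (a joint): paddle angle in rad: 0 up (level), grows as it is pressed, stop at 0.25. The spring pushes it back up; it takes about 4 N on the pad to start and about 8 N to reach the stop
- tube_rack: white tube rack with red and blue capped tubes, 130 x 80 x 62 mm high, loose. Bystander: leave it where it stands. Origin at the centre of its underside, z up.
- tip_box: blue pipette tip box with clear top, 120 x 85 x 62 mm, loose. Bystander: leave it where it stands. Origin at the centre of its underside, z up.
- beaker: glass beaker, 70 mm across, 90 mm high, loose. Bystander: leave it where it stands. Origin at the centre of its underside, z up.
- wash_bottle: white bottle with red cap, 64 mm across, 170 mm high, loose. Bystander: leave it where it stands. Origin at the centre of its underside, z up.
- reagent_jar: amber jar with blue cap, 60 mm across, 80 mm high, loose. Bystander: leave it where it stands. Origin at the centre of its underside, z up.
- dish: clear culture dish, 90 mm across, 16 mm high, loose. Bystander: leave it where it stands. Origin at the centre of its underside, z up.
- timer: white bench timer, 65 x 65 x 18 mm, loose. Bystander: leave it where it stands. Origin at the centre of its underside, z up.

How it is judged:
By the outcome, as a careful person would: the job done as asked, in the order asked, and still so for the second after the job is handed in, while the arm keeps its last pose, push and grip.
It also fails if it takes over 56 s, if anything falls off the work surface, if the arm or the gripper's body presses on something with over 40 N, if the wrist force passes 120 N, or if a joint passes its speed limit or range.

### The arm

A 6-joint arm with a two-finger parallel gripper is mounted at the origin on the work surface. World frame = base frame: x ahead of the robot, y to its left, z up, the work surface at z = 0. Lengths are in mm, angles in degrees, forces in N, time in s.
With the tool pointing down it reaches from about 325 to 775 mm from the base axis. Payload 9.3 kg.
Tool frame: the origin (TCP) lies at the very end of the fingers, on their centre line; the grasp point (between the pads) lies 19 mm behind it; z points along the fingers, y is the line along which they close (so a half turn about z gives the same grasp; the last joint's range is limited). The gripper opens to 85 mm and grips with 20 to 120 N. Pads are 22 mm wide; open, the fingers measure 114 mm over their backs; the gripper's body (76 mm by 85 mm) begins 54 mm behind the grasp point. The pads swing forward as they close: fully open they stand 13 mm farther back than shut.
Start: joints at [-76.066, 14.817, 1.232, 76.415, 0, 81.257], TCP at [212.044, -507.478, 231.279] pointing down, gripper open.
Joint ranges: [-174.27, 174.27], [-52.1, 104.24], [-59.71, 78.15], [-110.17, 111.67], [-87.03, 83.33], [-180, 180]. Speed limits (degrees/s): [127.2, 127.2, 159.86, 180, 180, 180].

### API

Orientations are given as [roll, pitch, yaw] about the fixed x, y, z axes, in that order (R = Rz(yaw) Ry(pitch) Rx(roll)).
In Python, from plant import * gives the robot as it stands.
- The arm moves only by the tool jog_arm, never from a script. Its argument "moves" is one flat list of numbers, 7 for each row, row after row: the shift along the tool's x, y, z in mm, then the turn, a rotation vector about the tool's x, y, z in rad, then the opening, from 0 (shut) to 1 (fully open). In form: [tx, ty, tz, rx, ry, rz, grip, tx, ty, tz, rx, ry, rz, grip, ...]. A call has 1 to 12 rows; each row shifts and turns the commanded pose from where the row before left it, along the tool's axes as they then stand; what a row does not reach is not made up. A row lasts 1/12 s, in which the tool goes at most 41.7 mm and 7.16 degrees, less where a joint would pass 70% of its speed; a pose out of reach is approached as far as the arm can. A call with a gripper value outside its range is refused whole. The fingers move at their own pace and stop on an object; the grip force is fixed at half the most. Time passes only in rows, so rows that do not move let the fingers close. It gives the time, the measured TCP pose, the force, the opening and the grip force at its end, in the units of the state.
- get_state(): the state, without advancing time (a new reading comes with each control period).
- camera(name): name is "side" or "top"; returns the picture (420x560x3 uint8, blue, green, red); there is no depth.
- camera_model(name): a dict with "intrinsics" (3x3 intrinsics, pixels), "pose" (4x4, takes a point from camera to world coordinates). Camera axes: x right, y down, z forward; pixel columns grow to the right and rows downward; lengths in mm; the calibration is good to about 2 mm. A picture is of the moment at which its call begins. camera_model takes no time and is no camera call.
- sign_off(): hands the job in; it is judged then, once.
Trained networks look in the newest picture that a camera, given by its name, has taken for a name from the list of things; names that differ only in an ending like _2 or _b are one class to them, and where a whole thing is asked for, a point or a joint stands for the part that bears it (a point fixed in the world has none). Each returns a list of dicts, best first, with "confidence" (0 to 1); they miss things now and then, are a little off and sometimes report something else, mostly with a low value. They report only what shows in the picture. A call takes as long as a camera call.
- boxes_of(camera, target): "position" ([column, row] in pixels, amid what is visible of it).
The state is a dict: "t": time; "joint_positions": joint angles; "joint_vel": joint speeds; "joint_efforts": joint torques, N m; "ee_pos": TCP position; "tcp_rot": TCP orientation; "contact_force": force on the tool from outside, world axes, zero at the start; "torque": the same for the moment, N m; "finger_gap": finger opening in mm; "grip_force": force on a finger pad.
Only numpy, scipy, OpenCV 4.12 (cv2) and the standard library are available. Lean on these libraries where they do the work, as an engineer would, in place of code of your own. Each camera call takes 0.05 s, during which the arm holds its last target. There are 200 camera calls.

## Working session

There is one attempt and no reset: what is moved stays moved. The work goes in short steps, Python scripts to look and compute and a tool call to move; the robot and the scene stay as the last step left them, time stands still between calls to the robot, and variables do not carry over. Pictures are saved under pics/ and viewed, at most 10 in all, crops included, and the job is handed in when it is done.

Besides the shell and the picture viewer there is one more tool, called after "Request:" in YAML: its name, and indented under it one key for each argument. jog_arm: Moves the arm, as the interface text tells. Its arguments: {"type":"object","properties":{"moves":{"type":"array"}},"required":["moves"]}

```bash
mkdir -p pics; ls; python3 - <<'E'
from plant import *
import cv2, numpy as np
np.set_printoptions(precision=3,suppress=True)
s=get_state(); print({k:s[k] for k in('t','ee_pos','tcp_rot','contact_force','finger_gap')})
for c in('side','top'):
    cv2.imwrite(f'pics/{c}0.png',camera(c)); m=camera_model(c); print(c,m['intrinsics'],m['pose'])
    for n in('analyser','switch','paddle_pad','lid_grip','lid_pointer','marker_band','tube_rack','tip_box','beaker','wash_bottle','reagent_jar','dish','timer'):
        print(n,[(np.round(d['position']),round(d['confidence'],2)) for d in boxes_of(c,n)][:3])
E
```

```text
pics
{'t': 0.0, 'ee_pos': array([ 211.956, -507.225,  230.658]), 'tcp_rot': array([-179.926,   -0.01 ,   22.676]), 'contact_force': array([ 0.334, -0.179, -0.352]), 'finger_gap': 85.37036642563002}
side [[432.113   0.    282.289]
 [  0.    432.113 204.606]
 [  0.      0.      1.   ]] [[ -0.99   -0.088   0.112 366.946]
 [ -0.143   0.659  -0.739 922.766]
 [ -0.009  -0.747  -0.665 939.605]
 [  0.      0.      0.      1.   ]]
analyser [(array([269., 225.]), 0.66)]
switch [(array([262., 337.]), 0.6), (array([230., 212.]), 0.54)]
paddle_pad [(array([263., 327.]), 0.72)]
lid_grip [(array([254., 206.]), 0.88)]
lid_pointer []
marker_band [(array([233., 209.]), 0.55)]
tube_rack [(array([301., 151.]), 0.97), (array([192., 316.]), 0.39)]
tip_box [(array([297., 125.]), 0.91)]
beaker [(array([191., 317.]), 0.88)]
wash_bottle [(array([269., 403.]), 0.89), (array([263., 337.]), 0.66)]
reagent_jar [(array([250., 148.]), 0.66)]
dish [(array([343., 305.]), 0.6)]
timer [(array([358., 183.]), 0.6)]
top [[502.124   0.    281.089]
 [  0.    502.124 197.469]
 [  0.      0.      1.   ]] [[   0.018   -0.997    0.076  398.727]
 [  -1.      -0.019   -0.018   14.988]
 [   0.019   -0.075   -0.997 1668.101]
 [   0.       0.       0.       1.   ]]
analyser [(array([273., 187.]), 0.91)]
switch [(array([165., 201.]), 0.58), (array([274., 176.]), 0.39)]
paddle_pad [(array([158., 203.]), 0.69)]
lid_grip [(array([274., 178.]), 0.78)]
lid_pointer [(array([273., 173.]), 0.8), (array([351., 271.]), 0.33), (array([230., 162.]), 0.24)]
marker_band [(array([234., 160.]), 0.53)]
tube_rack [(array([398., 204.]), 0.89)]
tip_box [(array([449., 198.]), 0.95), (array([275., 175.]), 0.17)]
beaker [(array([162., 146.]), 0.96), (array([351., 270.]), 0.48)]
wash_bottle [(array([ 98., 216.]), 0.93)]
reagent_jar [(array([392., 150.]), 0.87)]
dish [(array([198., 260.]), 0.92), (array([230., 162.]), 0.26)]
timer [(array([353., 271.]), 0.76)]
```

```bash
python3 - <<'E'
import cv2
a=cv2.imread('pics/top0.png')[80:320,60:380]; cv2.imwrite('pics/top0c.png',cv2.resize(a,(800,600),interpolation=cv2.INTER_CUBIC))
a=cv2.imread('pics/side0.png')[110:350,130:450]; cv2.imwrite('pics/side0c.png',cv2.resize(a,(800,600),interpolation=cv2.INTER_CUBIC))
E
```

```text
(no output)
```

View pics/top0c.png

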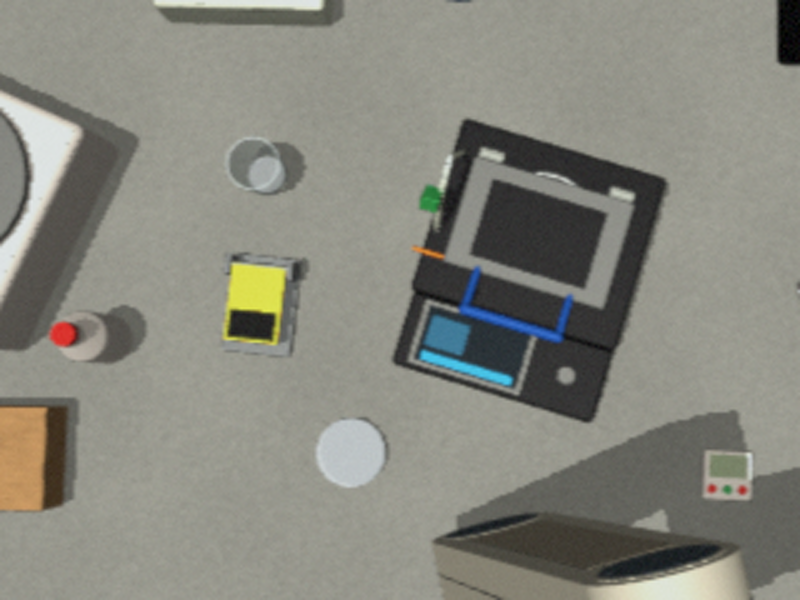

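View pics/side0c.png

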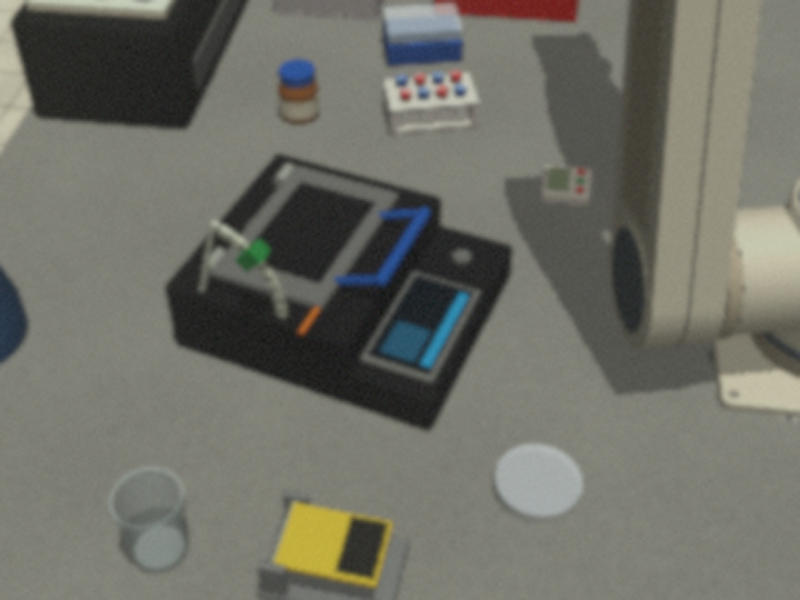

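```bash
cat > h.py <<'E'
import numpy as np
from plant import camera_model
from scipy.spatial.transform import Rotation as R
np.set_printoptions(precision=2,suppress=True)
M={c:camera_model(c) for c in('side','top')}
def proj(c,p):
    T=np.linalg.inv(M[c]['pose']); q=T[:3,:3]@np.asarray(p,float)+T[:3,3]; u=M[c]['intrinsics']@q; return u[:2]/u[2]
def place(v,p):
    return np.r_[v[:2],0]+R.from_euler('z',v[2]).apply(p)
OFF={'top':(60,80),'side':(130,110)}
def full(c,p): return np.array(p)/2.5+OFF[c]-0.3
E
python3 - <<'E'
from h import *
from scipy.optimize import least_squares
an=[('top',(466,120),(155,135,100)),('top',(665,178),(155,-135,100)),('top',(511,325),(-80,0,132)),('side',(405,246),(-80,0,132)),
('side',(168,288),(155,135,100)),('side',(280,155),(155,-135,100)),('side',(511,247),(-170,-135,65)),('side',(438,200),(-75,-135,100))]
def mk(m,y=123,r=112): return (110-r*np.cos(m),y,108+r*np.sin(m))
f=lambda v:np.concatenate([proj(c,place(v,p))-full(c,u) for c,u,p in an]+[proj('top',place(v,mk(v[3])))-full('top',(430,199)),proj('side',place(v,mk(v[3])))-full('side',(254,254)),
 proj('top',place(v,mk(0,v[4],134)))-full('top',(413,247)),proj('side',place(v,mk(0,v[4],134)))-full('side',(299,333))])
r=least_squares(f,[420,0,-.27,.7,135],loss='soft_l1'); print('an',r.x,np.degrees(r.x[2])); print(f(r.x).reshape(-1,2))
sw=[('top',(254,325),(-29,0,53)),('side',(362,547),(-29,0,53)),('top',(223,337),(-53,35,53)),('top',(277,345),(-53,-35,53)),('top',(232,264),(47,35,52)),('top',(288,266),(47,-35,52)),('side',(392,521),(-53,-35,52)),('side',(378,585),(-53,35,52)),('side',(290,503),(47,-35,52)),('side',(275,557),(47,35,52))]
g=lambda v:np.concatenate([proj(c,place(v,p))-full(c,u) for c,u,p in sw])
q=least_squares(g,[400,250,-.1],loss='soft_l1'); print('sw',q.x,np.degrees(q.x[2]));print(g(q.x).reshape(-1,2))
print('pad',place(q.x,(-29,0,53)),'grip',place(r.x,(-80,0,132)),'hinge',place(r.x,(110,0,108)))
E
```

```text
an [ 554.27   18.35   -0.28 -107.85  143.26] -16.154891632500682
[[-1.11 -1.24]
 [ 0.9   0.78]
 [-0.62 -0.21]
 [-0.99  0.9 ]
 [-2.91 -0.47]
 [-1.38 -1.05]
 [ 1.56 -2.48]
 [ 1.96 -0.65]
 [ 8.9   2.89]
 [-0.42 42.59]
 [ 0.17  0.66]
 [ 0.13  0.57]]
sw [ 503.78  368.34 -106.89] -6124.184137522956
[[-0.38 -0.06]
 [-0.93 -0.26]
 [ 0.29  1.6 ]
 [ 0.52  0.39]
 [ 0.2  -0.13]
 [-0.48  1.07]
 [ 0.23 -0.38]
 [-0.55 -0.02]
 [ 0.69 -0.58]
 [-1.65  2.96]]
pad [474.85 370.45  53.  ] grip [477.43  40.61 132.  ] hinge [659.93 -12.25 108.  ]
```

```bash
cat >> h.py <<'E'
def mk(m,y=123,r=112): return (110-r*np.cos(m),y,108+r*np.sin(m))
E
python3 - <<'E'
from h import *
v=[554.3,18.35,-.282]
for m in np.arange(.4,1.15,.1): print(m,proj('top',place(v,mk(m)))-full('top',(430,199)),proj('side',place(v,mk(m)))-full('side',(254,254)))
E
```

```text
0.4 [ 1.51 10.57] [10.28 12.06]
0.5 [1.74 8.61] [8.35 8.75]
0.6 [2.09 6.33] [6.1  5.47]
0.7 [2.56 3.76] [3.53 2.23]
0.7999999999999999 [3.13 0.93] [ 0.68 -0.91]
0.8999999999999999 [ 3.81 -2.14] [-2.43 -3.92]
0.9999999999999999 [ 4.59 -5.41] [-5.75 -6.75]
1.0999999999999999 [ 5.46 -8.85] [-9.24 -9.39]
```

Request:
jog_arm:
  moves: [31,-24,0,0,0,0,0,31,-24,0,0,0,0,0,31,-24,0,0,0,0,0,31,-24,0,0,0,0,0,31,-24,0,0,0,0,0,31,-24,0,0,0,0,0,31,-24,0,0,0,0,0,31,-24,0,0,0,0,0,31,-24,0,0,0,0,0,31,-24,0,0,0,0,0,31,-24,0,0,0,0,0,31,-24,0,0,0,0,0]

```text
t: 2.4
ee_pos: [444.8, -96.4, 231.6]
tcp_rot: [180.0, -0.0, 22.7]
contact_force: [0.9, -1.9, 0.0]
finger_gap: 0.1
grip_force: 0.0
```

Request:
jog_arm:
  moves: [31,-24,0,0,0,0,0,31,-24,0,0,0,0,0,31,-24,0,0,0,0,0,12,-35,0,0,0,0,0,12,-35,0,0,0,0,0,12,-35,0,0,0,0,0,12,-35,0,0,0,0,0,12,-35,0,0,0,0,0,12,-35,0,0,0,0,0,12,-35,0,0,0,0,0,12,-35,0,0,0,0,0,12,-35,0,0,0,0,0]

```text
t: 3.4
ee_pos: [487.0, 321.7, 231.5]
tcp_rot: [-179.1, -0.0, 24.9]
contact_force: [-0.3, 0.3, -0.3]
finger_gap: 0.1
grip_force: 0.0
```

Request:
jog_arm:
  moves: [10,-25,30,0,0,0,0,0,0,30,0,0,0,0,0,0,30,0,0,0,0,0,0,0,0,0,0,0,0,0,0,0,0,0,0,0,0,0,0,0,0,0]

```text
t: 3.9
ee_pos: [492.1, 336.2, 143.5]
tcp_rot: [-178.6, -0.1, 25.6]
contact_force: [-0.6, -0.1, 1.0]
finger_gap: 0.4
grip_force: 0.0
```

```bash
python3 - <<'E'
from plant import *
from h import *
import cv2
s=get_state(); print(s['t'],s['ee_pos'],s['tcp_rot'],s['contact_force'])
a=camera('side')[220:400,150:390]; b=camera('top')[110:290,60:300]
cv2.imwrite('pics/press1.png',cv2.resize(np.hstack([a,b]),(800,300),interpolation=cv2.INTER_CUBIC))
for c in M: print(c,'tcp',proj(c,s['ee_pos']),'pad',proj(c,(474.9,370.5,53)),[(d['position'],d['confidence']) for d in boxes_of(c,'paddle_pad')[:2]],
 [(d['position'],d['confidence']) for d in boxes_of(c,'marker_band')[:2]])
E
```

```text
3.9 [492.13 336.21 143.48] [-178.59   -0.08   25.63] [-0.64 -0.12  1.  ]
side tcp [267.52 291.84] pad [273.55 328.25] [([261.9, 324.8], 0.82)] []
top tcp [165.93 202.63] pad [160.91 209.62] [] [([234.3, 163.5], 0.54)]
```

View pics/press1.png

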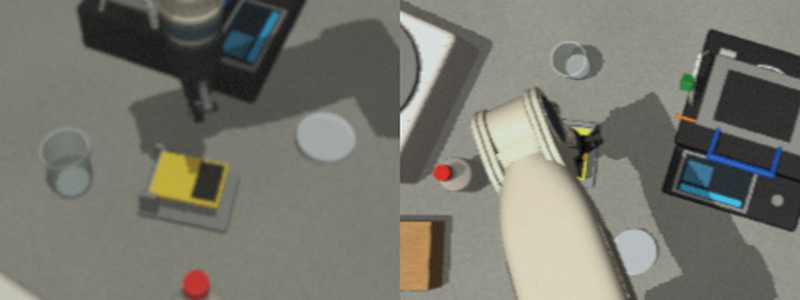

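```bash
python3 - <<'E'
from plant import *
from h import *
s=get_state()
for k in s: print(k,s[k])
v=np.array([474.9,370.5,53])-s['ee_pos']; print('tool delta',R.from_euler('xyz',s['tcp_rot'],degrees=True).inv().apply(v))
E
```

```text
t 4.2
joint_positions [ 25.57  21.22  -2.49  66.2    1.41 179.95]
joint_vel [ 0.03  0.42 -0.43 -0.21  0.04 -0.01]
joint_efforts [ -0.01 -62.85  33.1    0.     0.09   0.  ]
ee_pos [491.91 336.12 142.94]
tcp_rot [-178.59   -0.09   25.63]
contact_force [0.19 0.56 0.43]
torque [-0.02  0.05  0.02]
grip_force 0.0
finger_gap -0.15544529023081427
tool delta [ -0.61 -36.12  90.85]
```

Request:
jog_arm:
  moves: [0,0,0,0,0,-0.12,0,0,0,0,0,0,-0.12,0,0,0,0,0,0,-0.12,0,0,0,0,0,0,-0.12,0,0,0,0,0,0,-0.12,0,0,0,0,0,0,-0.12,0,0,0,0,0,0,-0.12,0,0,0,0,0,0,0,0,0,0,0,0,0,0,0]

```text
t: 4.95
ee_pos: [491.6, 336.1, 142.2]
tcp_rot: [-179.1, -1.1, 73.5]
contact_force: [0.8, 0.4, -0.1]
finger_gap: -0.0
grip_force: 0.0
```

```bash
cat >> h.py <<'E'
def delta(target):
    from plant import get_state
    s=get_state(); return R.from_euler('xyz',s['tcp_rot'],degrees=True).inv().apply(np.array(target)-s['ee_pos']), s
E
python3 - <<'E'
from h import *
d,s=delta([474.9,370.5,53]); print(d,s['t'],s['ee_pos'],s['tcp_rot'],s['joint_positions'])
rv=(R.from_euler('xyz',s['tcp_rot'],degrees=True).inv()*R.from_euler('xyz',[180,0,73.85],degrees=True)).as_rotvec();print(rv)
E
```

```text
[ 26.64 -24.26  90.08] 4.95 [491.55 336.07 142.16] [-179.07   -1.06   73.54] [ 25.58  21.26  -2.54  66.18   1.42 132.03]
[-0.02 -0.02 -0.01]
```

Request:
jog_arm:
  moves: [14,-12,30,-0.02,-0.02,0,0,13,-12,30,0,0,0,0,0,0,20,0,0,0,0,0,0,0,0,0,0,0,0,0,0,0,0,0,0,0,0,0,0,0,0,0]

```text
t: 5.45
ee_pos: [476.6, 369.3, 63.6]
tcp_rot: [179.7, 0.0, 73.6]
contact_force: [-0.1, -0.3, 0.5]
finger_gap: 0.3
grip_force: 0.0
```

```bash
python3 - <<'E'
from h import *
from plant import *
import cv2
d,s=delta([474.9,370.5,53]); print(d,s['t'],s['ee_pos'],s['tcp_rot'])
a=camera('side')[280:380,200:340]
cv2.imwrite('pics/press2.png',cv2.resize(a,(560,400),interpolation=cv2.INTER_CUBIC))
E
```

```text
[ 0.7  -2.04 10.56] 5.45 [476.62 369.27  63.57] [179.74   0.04  73.65]
```

View pics/press2.png

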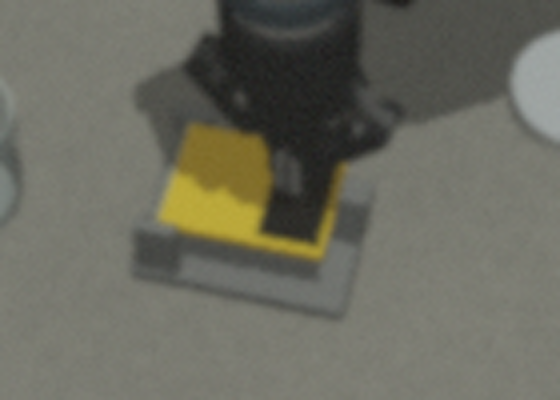

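The shut fingers are just above the black pad (fingertip about crop (290,190), pad about (297,200)). Pressing now.

Request:
jog_arm:
  moves: [0,0,5,0,0,0,0,0,0,5,0,0,0,0,0,0,4,0,0,0,0,0,0,4,0,0,0,0,0,0,4,0,0,0,0,0,0,3,0,0,0,0,0,0,2,0,0,0,0,0,0,0,0,0,0,0]

```text
t: 6.17
ee_pos: [477.4, 369.2, 36.0]
tcp_rot: [179.6, 0.0, 73.7]
contact_force: [2.5, -2.1, 9.3]
finger_gap: -0.1
grip_force: 4.4
```

Request:
jog_arm:
  moves: [0,0,1,0,0,0,0,0,0,1,0,0,0,0,0,0,0,0,0,0,0]

```text
t: 6.42
ee_pos: [477.6, 369.2, 34.9]
tcp_rot: [179.6, -0.0, 73.7]
contact_force: [1.6, -3.0, 13.9]
finger_gap: -0.1
grip_force: 6.5
```

Request:
jog_arm:
  moves: [0,0,1,0,0,0,0,0,0,1,0,0,0,0,0,0,0,0,0,0,0,0,0,0,0,0,0,0]

```text
t: 6.75
ee_pos: [477.9, 369.3, 34.4]
tcp_rot: [179.5, -0.1, 73.7]
contact_force: [-1.3, -5.0, 26.2]
finger_gap: -0.1
grip_force: 13.1
```

Request:
jog_arm:
  moves: [0,0,-10,0,0,0,0,0,0,-20,0,0,0,0,0,0,-40,0,0,0,0.5,0,0,-40,0,0,0,0.5,0,0,-40,0,0,0,0.5,0,0,-25,0,0,0,0.5,-35,10,0,0,0,0,0.5,-35,10,0,0,0,0,0.5,-35,10,0,0,0,0,0.5,-35,10,0,0,0,0,0.5,-35,10,0,0,0,0,0.5,-35,10,0,0,0,0,0.5]

```text
t: 7.75
ee_pos: [473.8, 149.5, 206.6]
tcp_rot: [179.8, 0.1, 73.8]
contact_force: [1.3, 0.5, 0.2]
finger_gap: 42.6
grip_force: 0.0
```

Request:
jog_arm:
  moves: [-35,10,0,0,0,0,0.5,-35,10,0,0,0,0,0.5,-36,11,0,0,0,0,0.5,0,0,0,0,0,0,0.5,0,0,0,0,0,0,0.5,0,0,0,0,0,0,0.5]

```text
t: 8.25
ee_pos: [474.3, 40.7, 206.9]
tcp_rot: [179.8, 0.1, 73.7]
contact_force: [-0.1, -0.2, -0.0]
finger_gap: 42.5
grip_force: 0.0
```

```bash
python3 - <<'E'
from h import *
from plant import *
import cv2
d,s=delta([477.4,40.6,113]); print(d,s['t'],s['ee_pos'],s['tcp_rot'],s['finger_gap'],s['joint_positions'])
a=camera('side')[150:290,180:340]; b=camera('top')[110:250,190:350]
cv2.imwrite('pics/lid1.png',cv2.resize(np.hstack([a,b]),(800,350),interpolation=cv2.INTER_CUBIC))
for c in M: print(c,'tcp',proj(c,s['ee_pos']),'grip',proj(c,(477.4,40.6,132)),[(d['position'],d['confidence']) for d in boxes_of(c,'lid_grip')[:2]])
E
```

```text
[ 0.93  2.68 93.92] 8.25 [474.33  40.68 206.91] [179.82   0.09  73.7 ] 42.54286532669578 [ -5.14   8.04 -11.13  70.67  -0.12 101.17]
side tcp [291.99 188.3 ] grip [290.73 209.  ] [([253.2, 207.3], 0.89), ([269.1, 403.6], 0.48)]
top tcp [263.03 209.23] grip [263.48 209.5 ] [([282.7, 171.0], 0.97), ([281.4, 169.6], 0.55)]
```

View pics/lid1.png

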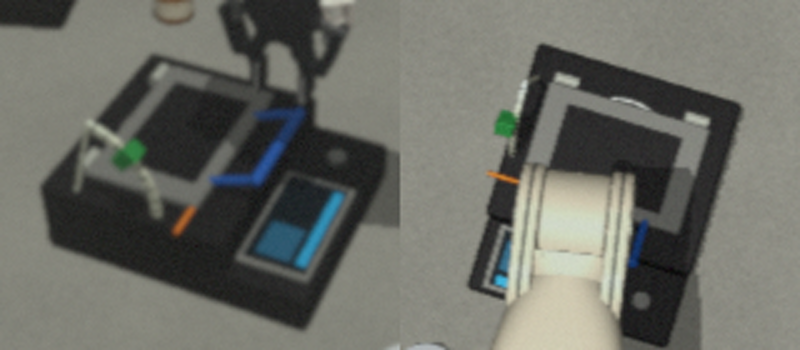

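Request:
jog_arm:
  moves: [0,1,30,0,0,0,0.5,0,0,30,0,0,0,0.5,0,0,20,0,0,0,0.5,0,0,14,0,0,0,0.5,0,0,0,0,0,0,0.5,0,0,0,0,0,0,0.5]

```text
t: 8.95
ee_pos: [475.3, 41.0, 112.9]
tcp_rot: [179.9, 0.1, 73.8]
contact_force: [0.3, 0.0, -0.0]
finger_gap: 42.6
grip_force: 0.0
```

Request:
jog_arm:
  moves: [0,0,0,0,0,0,0.3,0,0,0,0,0,0,0.2,0,0,0,0,0,0,0.2]

```text
t: 9.2
ee_pos: [476.8, 40.3, 114.2]
tcp_rot: [179.6, 0.1, 73.8]
contact_force: [1.3, 0.4, 0.7]
finger_gap: 16.8
grip_force: 0.7
```

```bash
python3 - <<'E'
from h import *
from plant import *
import cv2
d,s=delta([477.4,40.6,113]); print(d,s['t'],s['ee_pos'],s['tcp_rot'],s['finger_gap'],s['contact_force'])
a=camera('side')[170:250,240:340]
cv2.imwrite('pics/lid2.png',cv2.resize(a,(600,480),interpolation=cv2.INTER_CUBIC))
E
```

```text
[0.45 0.53 1.22] 9.2 [476.76  40.32 114.22] [179.64   0.07  73.79] 16.83257215847121 [1.32 0.39 0.68]
```

View pics/lid2.png

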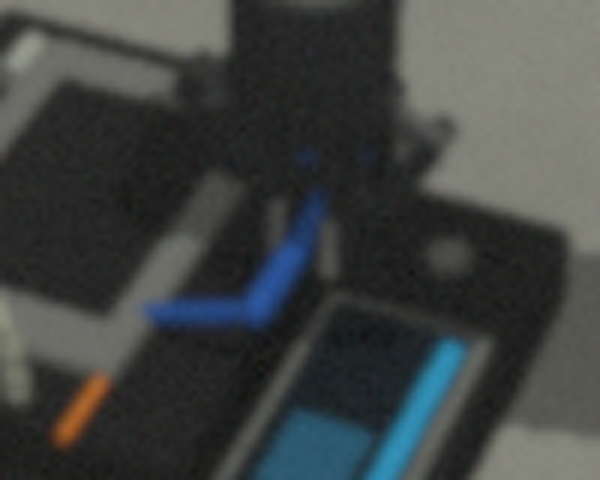

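Request:
jog_arm:
  moves: [0,0,0,0,0,0,0,0,0,0,0,0,0,0,0,0,0,0,0,0,0,0,0,0,0,0,0,0]

```text
t: 9.58
ee_pos: [478.2, 39.9, 114.5]
tcp_rot: [179.5, 0.0, 73.8]
contact_force: [9.4, -1.1, 1.0]
finger_gap: 11.9
grip_force: 58.4
```

Request:
jog_arm:
  moves: [0,1.4,-9.5,0,0,0,0,0,1.9,-9.3,0,0,0,0,0,2.4,-9.3,0,0,0,0,0,2.8,-9.1,0,0,0,0,0,3.3,-9,0,0,0,0,0,3.7,-8.8,0,0,0,0,0,4.2,-8.6,0,0,0,0,0,4.6,-8.4,0,0,0,0,0,0,0,0,0,0,0]

```text
t: 10.33
ee_pos: [501.2, 33.3, 186.7]
tcp_rot: [179.6, 0.0, 73.8]
contact_force: [8.2, 1.0, -5.5]
finger_gap: 11.7
grip_force: 58.5
```

Request:
jog_arm:
  moves: [0,5,-8.2,0,0,0,0,0,5.4,-7.9,0,0,0,0,0,5.8,-7.6,0,0,0,0,0,6.2,-7.3,0,0,0,0,0,6.5,-7,0,0,0,0,0,6.9,-6.7,0,0,0,0,0,0,0,0,0,0,0,0,0,0,0,0,0,0]

```text
t: 11.0
ee_pos: [532.4, 24.4, 230.2]
tcp_rot: [179.9, 0.0, 73.8]
contact_force: [-3.5, 4.6, 1.1]
finger_gap: 11.6
grip_force: 59.3
```

```bash
cat > look.py <<'E'
from h import *
from plant import *
import cv2,sys
d,s=delta([0,0,0]); print(s['t'],s['ee_pos'],s['tcp_rot'],s['finger_gap'],s['contact_force'])
a=camera('side')[165:255,180:280]; b=camera('top')[120:210,190:290]
cv2.imwrite(sys.argv[1],cv2.resize(np.hstack([a,b]),(800,360),interpolation=cv2.INTER_CUBIC))
for c,n,o in(('side',a,(180,165)),('top',b,(190,120))):
    h=cv2.cvtColor(n,cv2.COLOR_BGR2HSV)
    for k,l,u in(('orange',(5,150,90),(18,255,255)),('green',(50,120,50),(80,255,255))):
        m=cv2.inRange(h,l,u); ys,xs=np.nonzero(m)
        if len(xs): print(c,k,len(xs),xs.mean()+o[0],ys.mean()+o[1],'ext',xs.min()+o[0],xs.max()+o[0],ys.min()+o[1],ys.max()+o[1])
E
python3 look.py pics/lid3.png
```

```text
11.0 [532.43  24.44 230.2 ] [179.89   0.03  73.79] 11.632587727961972 [-3.49  4.59  1.13]
side orange 29 241.58620689655172 211.51724137931035 ext 238 245 207 216
side green 72 231.31944444444446 211.51388888888889 ext 226 237 206 217
top orange 22 231.6818181818182 168.13636363636363 ext 226 237 166 170
top green 57 231.80701754385964 159.42105263157896 ext 228 235 155 164
```

View pics/lid3.png

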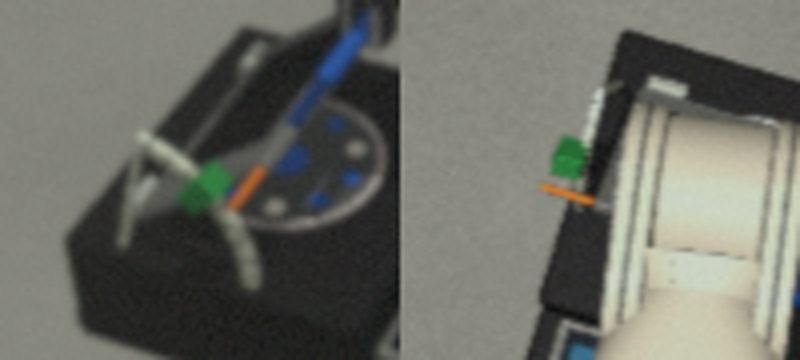

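```bash
cat > fit.py <<'E'
from h import *
import cv2,sys,itertools
from plant import camera
from scipy.optimize import least_squares
def cents(ims,k):
    l,u={'orange':((5,150,90),(18,255,255)),'green':((50,100,40),(85,255,255))}[k]; o={}
    for c,(x0,x1,y0,y1) in(('side',(180,290,165,255)),('top',(190,290,120,210))):
        m=cv2.inRange(cv2.cvtColor(ims[c],cv2.COLOR_BGR2HSV),l,u); w=np.zeros_like(m); w[y0:y1,x0:x1]=m[y0:y1,x0:x1]
        M_=cv2.moments(w,True); o[c]=np.array([M_['m10'],M_['m01']])/M_['m00']
    return o
def hull(c,v,m,y):
    P=[]
    for a,b,d in itertools.product((-14,14),(-11,11),(-9,9)):
        e=np.array([-np.cos(m),0,np.sin(m)]);t=np.array([np.sin(m),0,np.cos(m)])
        P.append(proj(c,place(v,np.array([110,y+b,108])+(112+a)*e+d*t)))
    h=cv2.moments(cv2.convexHull(np.float32(P))); return np.array([h['m10'],h['m01']])/h['m00']
v=[554.3,18.35,-.282]
def run(ims,name):
    g=cents(ims,'green'); p=cents(ims,'orange')
    for w in(('side','top'),('side',),('top',)):
        a=least_squares(lambda q:np.concatenate([hull(c,v,*q)-g[c] for c in w]),[.8,123],x_scale=[.1,10])
        b=least_squares(lambda q:np.concatenate([proj(c,place(v,mk(q[0],q[1],134)))-p[c] for c in w]),[.1 if name=='init' else .7,135],x_scale=[.1,10])
        print(name,w,'marker',a.x,a.cost,'pointer',b.x,b.cost)
if __name__=='__main__':
    run({c:cv2.imread(f'pics/{c}0.png') for c in M},'init')
    run({c:camera(c) for c in M},'now')
E
python3 fit.py
```

```text
init ('side', 'top') marker [  0.81 130.34] 1.6993399589953233 pointer [  0.01 122.91] 0.09256146765774935
init ('side',) marker [  0.8 123. ] 0.19044644472205877 pointer [  0.01 122.59] 4.0389678347315804e-28
init ('top',) marker [  0.8  132.17] 0.016843918899455808 pointer [  0.09 121.82] 5.593970451103239e-23
now ('side', 'top') marker [  0.8  131.06] 0.6666254766543352 pointer [  0.68 122.11] 0.6902018271365832
now ('side',) marker [  0.8 123. ] 1.0770307840520639 pointer [  0.67 119.15] 2.3627961833179746e-25
now ('top',) marker [  0.8  132.17] 0.016843918899455808 pointer [  0.68 124.25] 0.0
```

Request:
jog_arm:
  moves: [0,5.2,-5,0,0,0,0,0,5.5,-4.6,0,0,0,0,0,5.8,-4.2,0,0,0,0,0,0,0,0,0,0,0,0,0,0,0,0,0,0,0,0,0,0,0,0,0]

```text
t: 11.7
ee_pos: [547.5, 20.2, 244.4]
tcp_rot: [179.9, 0.0, 73.8]
contact_force: [-6.5, 6.9, 5.2]
finger_gap: 11.7
grip_force: 59.8
```

```bash
python3 look.py pics/lid4.png; python3 fit.py | grep now
```

```text
11.7 [547.46  20.2  244.36] [179.94   0.03  73.81] 11.682641216471977 [-6.5   6.89  5.17]
side orange 30 237.76666666666665 207.43333333333334 ext 234 241 203 212
side green 49 229.6326530612245 212.0408163265306 ext 225 234 206 217
top orange 24 232.75 164.58333333333334 ext 227 238 162 167
top green 50 232.04 158.98 ext 228 235 155 163
now ('side', 'top') marker [  0.83 132.38] 0.022678729088348615 pointer [  0.79 121.33] 0.2014457734304369
now ('side',) marker [  0.8 123. ] 4.148891602964497 pointer [  0.78 119.83] 4.4236795209897635e-23
now ('top',) marker [  0.8  132.17] 0.22718133160576875 pointer [  0.79 122.4 ] 0.0
```

View pics/lid4.png

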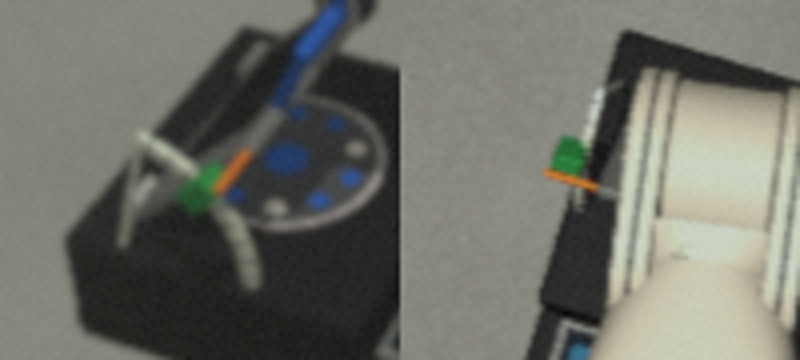

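```bash
python3 - <<'E'
from fit import *
init={c:cv2.imread(f'pics/{c}0.png') for c in M}
g=cents(init,'green'); p0=cents(init,'orange')
N=4; now=[{c:camera(c) for c in M} for _ in range(N)]
p1={c:np.mean([cents(n,'orange')[c] for n in now],0) for c in M}
an=[('top',(466,120),(155,135,100)),('top',(665,178),(155,-135,100)),('top',(511,325),(-80,0,132)),('side',(405,246),(-80,0,132)),
('side',(168,288),(155,135,100)),('side',(280,155),(155,-135,100)),('side',(438,200),(-75,-135,100))]
# params: v(3), m, ym, th, yp, image offsets (2 per camera)
def f(q):
    v=q[:3]; o={'side':q[7:9],'top':q[9:11]}; r=[]
    for c,u,p in an: r.append((proj(c,place(v,p))+o[c]-full(c,u))/1.5)
    for c in M:
        r+=[(hull(c,v,q[3],q[4])+o[c]-g[c])/.5,(proj(c,place(v,mk(0,q[6],134)))+o[c]-p0[c])/.4,(proj(c,place(v,mk(q[5],q[6],134)))+o[c]-p1[c])/.4]
    return np.concatenate(r+[q[7:]/1.0])
s=least_squares(f,[554,18,-.28,.8,130,.79,122,0,0,0,0],x_scale=[10,10,.05,.1,10,.1,10,1,1,1,1])
C=np.linalg.pinv(s.jac.T@s.jac); print(s.x.round(3),s.cost); print(np.sqrt(np.diag(C))[[3,5]], 'sd diff',np.sqrt(C[3,3]+C[5,5]-2*C[3,5]))
E
```

```text
[555.29  15.    -0.28   0.8  127.7    0.79 123.43   0.41   0.31  -0.81
  -0.23] 12.489870099137848
[0.01 0.01] sd diff 0.010291905154450914<stdin>:16: RuntimeWarning: invalid value encountered in sqrt
```

Request:
jog_arm:
  moves: [0,1.5,-1.2,0,0,0,0,0,0,0,0,0,0,0,0,0,0,0,0,0,0,0,0,0,0,0,0,0,0,0,0,0,0,0,0]

```text
t: 12.72
ee_pos: [548.8, 19.8, 245.4]
tcp_rot: [180.0, 0.0, 73.8]
contact_force: [-5.9, 6.4, 4.8]
finger_gap: 11.9
grip_force: 59.7
```

```bash
python3 look.py pics/lid5.png; python3 fit.py | grep now; python3 - <<'E'
from plant import *
import cv2
a=camera('side'); cv2.imwrite('pics/final.png',cv2.resize(a,(800,600)))
E
```

```text
12.7167 [548.78  19.81 245.41] [179.96   0.03  73.81] 11.875493113310673 [-5.9   6.38  4.76]
side orange 29 237.51724137931035 207.0 ext 234 241 203 212
side green 41 229.3170731707317 211.9512195121951 ext 226 233 206 217
top orange 24 232.5 164.16666666666666 ext 227 238 162 166
top green 47 232.02127659574467 158.74468085106383 ext 228 235 155 162
now ('side', 'top') marker [  0.8  132.39] 0.5507648207629001 pointer [  0.8  122.59] 0.3919317787634479
now ('side',) marker [  0.8 123. ] 4.819034114896011 pointer [  0.79 120.49] 1.0639651018641666e-22
now ('top',) marker [  0.8  132.17] 0.4045945266861025 pointer [  0.8  124.12] 8.077935669463161e-28
```

View pics/final.png

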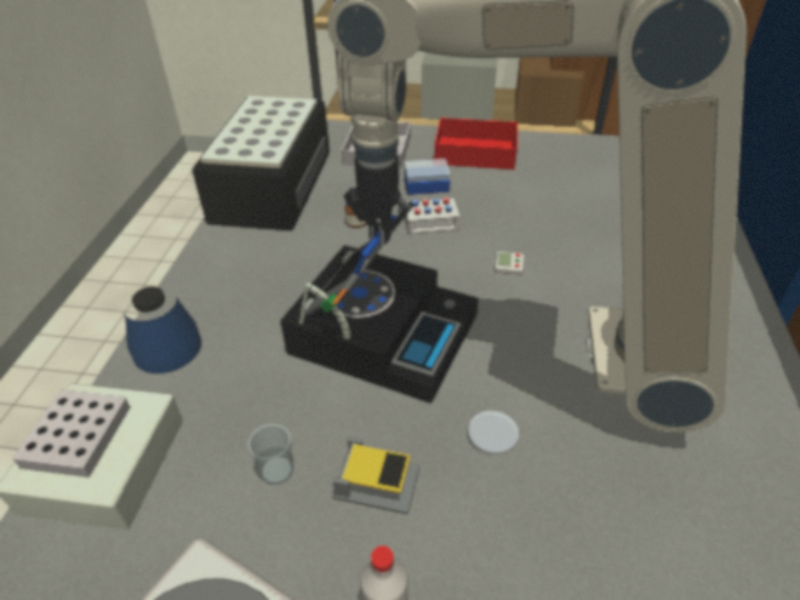

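The lid is held open with the pointer at the marker (about (332,300)), the paddle has sprung back up (about (377,468)), and the bystanders stand where they were.

```bash
python3 -c "
from plant import *
print(sign_off())"
```

```text
the job is handed in; nothing more can be done
None
```

I pressed the paddle to its stop with the lid still shut and let it spring back, then lifted the lid until its pointer lined up with the green marker (both measure about 0.80 rad, to within roughly 0.01). The arm is still holding it there, and I handed the job in at about 13 s; the result was not reported back.

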